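Fold up the card tray and pack the carved foam battlement

ROBOT

A 7-joint arm with a two-finger parallel gripper is mounted at the origin on the work surface. World frame = base frame: x ahead of the robot, y to its left, z up, the work surface at z = 0. Lengths are in m, angles in rad, forces in N, time in s.
With the tool pointing down it reaches from about 0.4 to 0.85 m from the base axis. Payload 4.5 kg.
Tool frame: the origin (TCP) lies midway between the tips of the shut fingers; the grasp point (between the pads) lies 19 mm behind it; z points along the fingers, y is the line along which they close (so a half turn about z gives the same grasp; the last joint's range is limited). The gripper opens to 88 mm and grips with 3 to 60 N. Pads are 18 mm wide; open, the fingers measure 123 mm over their backs; the gripper's body (75 mm by 187 mm) begins 45 mm behind the grasp point.
Start: joints at [1.309, 0.689, -0.195, 1.565, 0.157, 0.902, -0.215], TCP at [0.182, -0.598, 0.239] pointing down, gripper open.
Joint ranges: [-3.01, 3.01], [-0.46, 2.08], [-1.47, 1.51], [0.13, 2.56], [-1, 4.14], [0.04, 2.09], [-2.66, 2.66]. Speed limits (rad/s): [2.57, 2.57, 3.14, 3.14, 3.14, 3.14, 3.14].

INTERFACE

Orientations are given as a unit quaternion [x, y, z, w].
In Python, from plant import r gives the robot as it stands.
- The arm moves only by the tool carry_out, never from a script. Its argument "plan" is a list of rows, each an object with "rot": the turn, a rotation vector about the tool's x, y, z in rad, a list of three; "xyz": the shift along the tool's x, y, z in m, a list of three; "grip": the closure in counts, from 0 (fully open) to 255 (shut). In form: [{"rot": [wx, wy, wz], "xyz": [dx, dy, dz], "grip": grip}, ...]. A call has 1 to 8 rows; each row is the pose to reach, as a shift and turn from the pose commanded when the call began, along the tool's axes at that moment; what a row does not reach only later rows make up. A row lasts 1/12 s, in which the tool goes at most 41.7 mm and 7.16 degrees, less where a joint would pass 70% of its speed; a pose out of reach is approached as far as the arm can. A call with a gripper value outside its range is refused whole. The fingers move at their own pace and stop on an object; "squeeze" is the grip in N (left out, the last holds). Time passes only in rows, so rows that repeat a pose let the fingers close. It gives the time, the measured TCP pose, the force, the opening and the grip force at its end, in the units of the state.
- r.get_state(): the state, without advancing time (a new reading comes with each control period).
- r.snapshot(name): name is "scene" or "side" or "wrist"; returns the picture (480x640x3 uint8, red, green, blue); there is no depth.
- r.camera_params(name): a dict with "fx", "fy", "cx", "cy" (pixels), "distortion" ([k1, k2, p1, p2, k3] as OpenCV has them; the pictures are not rectified), "position" and "attitude" of the camera in the world; the wrist camera has in their place "hand_eye" (4x4, takes a point from camera to tool coordinates, whose origin is the TCP and whose axes are the flange's). Camera axes: x right, y down, z forward; pixel columns grow to the right and rows downward; lengths in m; the calibration is good to about 2 mm. A picture is of the moment at which its call begins: read the wrist's pose just before it. camera_params takes no time and is no camera call.
- r.finish_job(): hands the job in; it is judged then, once.
The state is a dict: "clock": time; "q": joint angles; "qd": joint speeds; "joint_torque": joint torques, N m; "tool_pos": TCP position; "eef_rot": TCP orientation; "contact_force": force on the tool from outside, world axes, zero at the start; "moment": the same for the moment, N m; "opening": opening from 0.0 (shut) to 1.0 (fully open); "finger_force": force on a finger pad.
Only numpy, scipy, OpenCV 4.12 (cv2) and the standard library are available. Lean on these libraries where they do the work, as an engineer would, in place of code of your own. Each camera call takes 0.05 s, during which the arm holds its last target. There are 200 camera calls.

TASK

Fold up the three loose walls of the cardboard tray so that each stands square upright like the fixed back wall. Then lay the carved foam battlement lengthwise in the middle of the tray floor, right way up: set it down, do not drop it, and leave all the walls standing. Do not push the cup, the tool stand or the rasp out of their places.

Things in the scene. Friction and masses are not known exactly. Their poses are not given: they have to be found in the camera images.
- tray: Brown cardboard tray blank fixed on a wooden folding board; it does not move. Origin: on the table under the tray's middle; z up. Floor 160 mm long (its y), 110 mm wide (its x), top 20 mm above the table. A fixed back wall, 50 mm high, stands along the +x edge. The other three walls are hinged 4 mm card flaps, splayed outwards at the start; once up, their teal tabs reach 84 mm above the floor.
- wall_front (a joint): Fold angle of the wall on the tray's -x side (nearest the robot), 156 mm long, hinged along the floor's edge x = -55 mm. The hinge line is level with the floor's top (20 mm above the table); the wall stands on that line when up, inner face on it, 50 mm high without its tab. Stiff crease (about 0.035 N m): stays where left, no stop at upright. Rad: 0 = folded out level, 1.571 = square upright, at most 1.95 (leaning in).
- wall_left (a joint): Fold angle of the wall on the tray's +y side, 104 mm long, hinged along the floor's edge y = +80 mm. The hinge line is level with the floor's top (20 mm above the table); the wall stands on that line when up, inner face on it, 50 mm high without its tab. Stiff crease (about 0.035 N m): stays where left, no stop at upright. Rad: 0 = folded out level, 1.571 = square upright, at most 1.95 (leaning in).
- wall_right (a joint): Fold angle of the wall on the tray's -y side, 104 mm long, hinged along the floor's edge y = -80 mm. The hinge line is level with the floor's top (20 mm above the table); the wall stands on that line when up, inner face on it, 50 mm high without its tab. Stiff crease (about 0.035 N m): stays where left, no stop at upright. Rad: 0 = folded out level, 1.571 = square upright, at most 1.95 (leaning in).
- tab_front (a point): wall_front: point in the middle of this wall's teal finger tab, 70 mm out from the crease, midway through the 4 mm card. The tab, in the middle of the wall's free edge, is 32 mm wide (along the crease) and runs from 50 to 84 mm from the crease; it can be pinched across its width.
- tab_left (a point): wall_left: point in the middle of this wall's teal finger tab, 70 mm out from the crease, midway through the 4 mm card. The tab, in the middle of the wall's free edge, is 32 mm wide (along the crease) and runs from 50 to 84 mm from the crease; it can be pinched across its width.
- tab_right (a point): wall_right: point in the middle of this wall's teal finger tab, 70 mm out from the crease, midway through the 4 mm card. The tab, in the middle of the wall's free edge, is 32 mm wide (along the crease) and runs from 50 to 84 mm from the crease; it can be pinched across its width.
- foam: Cream carved foam battlement (a toy castle wall), loose on the table: 110 mm long (its x), 36 mm thick (its y), 40 mm high: a solid body 30 mm high with four merlons 10 mm high and 16 mm long on top, at x = -45, -15, 15 and 45 mm. Dense rigid foam, about 50 g. Origin: centre of its underside; z up. Best held across its 36 mm thickness.
- cup: White plastic cup, 70 mm across, 85 mm high; origin at the centre of its underside. A bystander.
- stand: Hot-tool stand: dark red foot 68 mm across with a steel post and a coil of spring on top, 115 mm high; origin at the centre of its underside. A bystander.
- rasp: Rasp with a black and yellow handle, 210 mm long (its x), 26 mm wide, 22 mm high, lying on the table; origin underneath, near the middle. A bystander.
Things that resemble listed ones, but are neither listed nor needed, are in the scene too. Several things have the shape of the foam; the one meant has the colours described above.

How it is judged:
On the way, in this order (a step that is already met when the one before it is completed fails the run):
1. all three loose walls stand upright (value of joint wall_front between 1.42 and 1.72 rad and value of joint wall_left between 1.42 and 1.72 rad and value of joint wall_right between 1.42 and 1.72 rad), for 0.2 s.
2. the foam battlement lies in the erected tray (all of step 1 and x of foam in the frame of tray between -0.03 and 0.03 m and y of foam in the frame of tray between -0.022 and 0.022 m and z of foam in the frame of tray between 0.016 and 0.026 m and angle between foam's own z axis and vertical below 0.12 rad and angle between the x axis of foam and the y axis of tray, either way round below 0.35 rad), for 0.2 s.
At the end, for the whole second after the job is handed in: Each loose wall stands still within 8.5 degrees of square upright; the foam battlement rests right way up on the tray floor, released and at rest, lengthwise within 20 degrees, its middle within 30 mm (across) and 22 mm (along) of the tray's middle (all of step 2 and velocity of joint wall_front between -0.1 and 0.1 rad/s and velocity of joint wall_left between -0.1 and 0.1 rad/s and velocity of joint wall_right between -0.1 and 0.1 rad/s and linear speed of foam below 0.03 m/s and angular speed of foam below 0.3 rad/s); the robot touches nothing.
It fails at once if the foam battlement is dropped into the tray (falls free faster than 0.6 m/s) (horizontal distance between foam and tray below 0.12 m and contact force between foam and the fingers below 0.05 N and linear speed of foam above 0.6 m/s).
It fails at once if the cup is pushed more than 30 mm out of its place or knocked over (distance of cup from where it was at the start of the episode above 0.03 m or angle between cup's own z axis and vertical above 0.5 rad).
It fails at once if the tool stand is pushed more than 30 mm out of its place or knocked over (distance of stand from where it was at the start of the episode above 0.03 m or angle between stand's own z axis and vertical above 0.5 rad).
It fails at once if the rasp is pushed more than 30 mm out of its place or knocked over (distance of rasp from where it was at the start of the episode above 0.03 m or angle between rasp's own z axis and vertical above 0.5 rad).
It also fails if it takes over 67 s, if anything falls off the work surface, if the arm or the gripper's body presses on something with over 40 N, if the wrist force passes 120 N, or if a joint passes its speed limit or range.

## Working session

There is one attempt and no reset: what is moved stays moved. The work goes in short steps, Python scripts to look and compute and a tool call to move; the robot and the scene stay as the last step left them, time stands still between calls to the robot, and variables do not carry over. Pictures are saved under pics/ and viewed, at most 10 in all, crops included, and the job is handed in when it is done.

Besides the shell and the picture viewer there is one more tool, called after "Call:" by a JSON object that holds its "name" and its "arguments", one argument or row to a line. carry_out: Moves the arm, as the interface text tells. Its arguments: {"type":"object","properties":{"plan":{"type":"array"},"squeeze":{"type":"number"}},"required":["plan"]}

```bash
mkdir -p pics; ls; python3 - <<'E'
from plant import r
import cv2,json
for n in("scene","side"):
    cv2.imwrite(f"pics/{n}0.png",r.snapshot(n)[:,:,::-1]); print(n,r.camera_params(n))
print(r.camera_params("wrist")); print(r.get_state())
E
```

```text
pics
scene {'fx': 501.60931842054873, 'fy': 501.60931842054873, 'cx': 316.5630543791078, 'cy': 242.8721958459176, 'distortion': array([-0.14229591,  0.        ,  0.        ,  0.        ,  0.        ]), 'position': array([1.16876139, 0.17813555, 1.11569638]), 'attitude': array([ 0.5747691 ,  0.77136202, -0.22361454, -0.15696384])}
side {'fx': 512.996141895158, 'fy': 512.996141895158, 'cx': 329.53448464506164, 'cy': 242.67965589564847, 'distortion': array([-0.12487451,  0.        ,  0.        ,  0.        ,  0.        ]), 'position': array([-0.04331119,  0.8408972 ,  0.67673506]), 'attitude': array([-0.25599424,  0.83067359, -0.47130601,  0.1493954 ])}
{'fx': 402.2483051677152, 'fy': 402.2483051677152, 'cx': 316.8339976394497, 'cy': 244.61168292059395, 'distortion': array([0.01075349, 0.        , 0.        , 0.        , 0.        ]), 'hand_eye': array([[ 1.26062862e-04, -9.58491432e-01, -2.85121304e-01,
         7.42428089e-02],
       [ 9.99999845e-01, -3.40448335e-05,  5.56585992e-04,
        -1.76827885e-03],
       [-5.43189812e-04, -2.85121330e-01,  9.58491279e-01,
        -1.45940950e-01],
       [ 0.00000000e+00,  0.00000000e+00,  0.00000000e+00,
         1.00000000e+00]])}
{'clock': 0.1, 'q': array([ 1.3087759 ,  0.68989863, -0.19452483,  1.56620249,  0.15729675,
        0.9024906 , -0.21508556]), 'qd': array([-1.92000044e-03, -1.23266782e-03, -1.11849191e-03, -2.74226747e-03,
        9.60259089e-04,  5.58187609e-05, -2.88284961e-04]), 'joint_torque': array([-2.63718815e-03, -5.28501070e+01, -1.27142854e+00, -1.53837579e+01,
       -5.26161713e-02,  1.99605747e-03,  5.41054271e-05]), 'tool_pos': array([ 0.18200655, -0.59734035,  0.23800127]), 'eef_rot': array([ 9.89074424e-01,  1.47414848e-01, -1.72325261e-04, -7.85693030e-04]), 'contact_force': array([ 0.85415112,  0.56883446, -0.60290727]), 'moment': array([-0.01269931, -0.02439357, -0.06330105]), 'finger_force': 0.0, 'opening': 0.9995521031084372}
```

View pics/scene0.png

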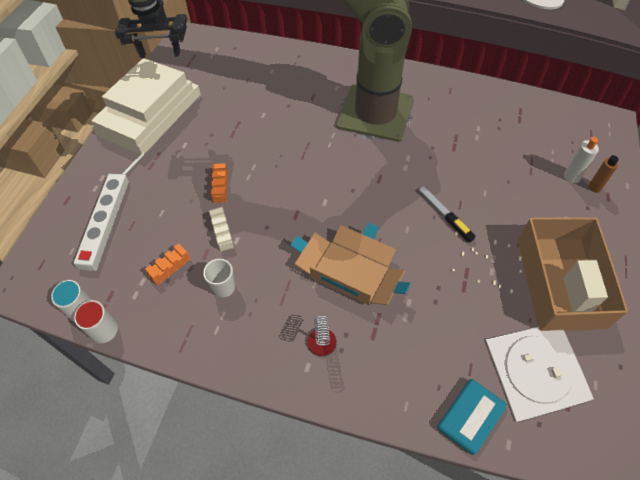

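View pics/side0.png

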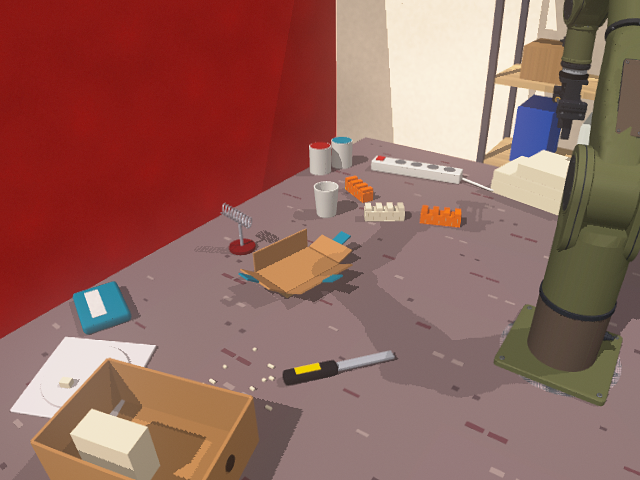

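The scene view shows the tray at about (350,265), with tabs at (300,244), (371,231) and (402,287). The cream foam is at (220,228), the cup at (219,278) and the stand at (322,340). In the side view the tabs are at (342,238), (332,279) and (248,276), and the foam is at (384,212).

```bash
cat > h.py <<'E'
import numpy as np,cv2
from scipy.spatial.transform import Rotation as R
from plant import r
def cam(n,st=None):
    p=r.camera_params(n);K=np.array([[p['fx'],0,p['cx']],[0,p['fy'],p['cy']],[0,0,1]])
    if n=='wrist':
        st=st or r.get_state();T=np.eye(4);T[:3,:3]=R.from_quat(st['eef_rot']).as_matrix();T[:3,3]=st['tool_pos'];T=T@p['hand_eye']
        return K,p['distortion'],T[:3,3],T[:3,:3]
    return K,p['distortion'],np.array(p['position']),R.from_quat(p['attitude']).as_matrix()
def rays(c,px):
    u=cv2.undistortPoints(np.float64(px).reshape(-1,1,2),c[0],c[1]).reshape(-1,2)
    d=np.c_[u,np.ones(len(u))]@c[3].T
    return d/np.linalg.norm(d,axis=1)[:,None]
def plane(c,px,z):
    d=rays(c,px);return c[2]+d*((z-c[2][2])/d[:,2])[:,None]
def tri(cs,pxs):
    A=np.zeros((3,3));b=np.zeros(3)
    for c,p in zip(cs,pxs):
        d=rays(c,p)[0];M=np.eye(3)-np.outer(d,d);A+=M;b+=M@c[2]
    x=np.linalg.solve(A,b);return x,[np.linalg.norm(np.cross(rays(c,p)[0],x-c[2])) for c,p in zip(cs,pxs)]
def proj(c,P):
    P=np.atleast_2d(P);q=(P-c[2])@c[3]
    return cv2.projectPoints(q,np.zeros(3),np.zeros(3),c[0],c[1])[0].reshape(-1,2)
def mask(im,lo,hi):
    return cv2.inRange(cv2.cvtColor(im,cv2.COLOR_RGB2HSV),np.array(lo),np.array(hi))
def blobs(m,amin=20):
    n,l,s,c=cv2.connectedComponentsWithStats(m);return [(c[i].round(1),s[i].tolist()) for i in range(1,n) if s[i,4]>=amin],l
TEAL=((92,120,50),(108,255,255));CREAM=((15,20,110),(35,120,255))
E
python3 - <<'E'
from h import *
C={}
for n in("scene","side"):
    im=cv2.imread(f"pics/{n}0.png")[:,:,::-1].copy();C[n]=cam(n)
    print(n);[print(' teal',b[0],b[1]) for b in blobs(mask(im,*TEAL))[0]]
    hsv=cv2.cvtColor(im,cv2.COLOR_RGB2HSV)
    for p in [(220,230),(213,214),(371,231),(301,244)] if n=='scene' else [(384,214),(370,208),(332,279),(342,238)]: print(p,hsv[p[1],p[0]])
    [print(' cream',b[0],b[1]) for b in blobs(mask(im,*CREAM),60)[0] if b[1][4]<3000]
for a,b in (((300,244),(342,238)),((371,231),(332,279)),((402,287),(248,276)),((220,228),(384,212))):
    print(tri([C['scene'],C['side']],[a,b]))
for nm,p,z in (('cup',(224,292),0),('stand',(322,343),.005),('rasp',(448,215),.01)): print(nm,plane(C['scene'],p,z))
E
```

```text
scene
 teal [370.3 230.4] [363, 223, 16, 16, 145]
 teal [298.5 243.6] [291, 236, 16, 16, 151]
 teal [339.4 285.9] [321, 277, 37, 19, 99]
 teal [ 65.2 292.9] [53, 282, 25, 23, 447]
 teal [401.6 287.3] [394, 282, 16, 12, 127]
 teal [469.9 416.2] [438, 379, 68, 76, 2130]
(220, 230) [ 23  28 234]
(213, 214) [ 22  44 190]
(371, 231) [ 95 174 139]
(301, 244) [ 95 176 155]
 cream [7.9 7.6] [0, 0, 24, 24, 307]
 cream [123.6   9.2] [113, 0, 25, 20, 306]
 cream [175.2   7.7] [163, 0, 27, 23, 358]
 cream [620.4   3.6] [613, 0, 16, 10, 119]
 cream [41.5 81.9] [0, 11, 114, 139, 2249]
 cream [155.6  32.8] [144, 31, 24, 5, 84]
 cream [152.8  43. ] [147, 38, 15, 14, 119]
 cream [62.  96.4] [46, 86, 39, 24, 350]
 cream [220.8 228.7] [209, 207, 25, 44, 638]
 cream [540.4 226.4] [534, 219, 18, 22, 90]
 cream [341.1 236.3] [334, 227, 20, 24, 117]
 cream [548.5 248.2] [538, 233, 22, 29, 229]
 cream [352.7 263.2] [343, 235, 27, 53, 338]
 cream [316.4 248.1] [302, 236, 24, 25, 118]
 cream [333.8 266. ] [320, 251, 25, 30, 294]
 cream [365.1 275.3] [358, 256, 14, 39, 283]
 cream [584.  286.5] [555, 259, 53, 
[... 1032 characters left out ...]
 64]
 cream [570.3 388. ] [528, 373, 77, 29, 255]
 cream [ 65.8 382. ] [59, 377, 15, 11, 136]
(array([ 0.55215271, -0.0699223 ,  0.04190123]), [np.float64(0.0017107181243471187), np.float64(0.0017107181243469051)])
(array([0.4688306 , 0.09380133, 0.04728354]), [np.float64(0.00019092935757534076), np.float64(0.00019092935757517309)])
(array([0.61067768, 0.20208129, 0.0622858 ]), [np.float64(3.147968354502476e-05), np.float64(3.147968354491722e-05)])
(array([ 0.55422536, -0.29088587,  0.02000689]), [np.float64(0.001032212335125577), np.float64(0.001032212335125697)])
cup [[ 0.71630549 -0.2170051   0.        ]]
stand [[0.77570966 0.05494994 0.005     ]]
rasp [[0.33550501 0.27917768 0.01      ]]
```

```bash
cat >> h.py <<'E'
def Rt(yaw,tilt=0): # tool down, tool x at yaw
    return R.from_euler('z',yaw)*R.from_euler('x',np.pi)*R.from_euler('y',tilt)
def rel(P,yaw,tilt=0):
    s=r.get_state();R0=R.from_quat(s['eef_rot'])
    print(round(float(s['clock']),2),'F',s['contact_force'].round(1),'xyz',R0.inv().apply(np.array(P)-s['tool_pos']).round(4).tolist(),'rot',(R0.inv()*Rt(yaw,tilt)).as_rotvec().round(3).tolist())
E
python3 - <<'E'
from h import *
rel((.58,-.26,.27),-.212)
E
```

```text
0.1 F [ 0.9  0.6 -0.6] xyz [0.4791, -0.2067, -0.0317] rot [-0.002, 0.001, 0.508]
```

Call:
{"name": "carry_out", "arguments": {
  "plan": [
    {"rot": [0, 0, 0.12], "xyz": [0.035, -0.015, -0.031], "grip": 0},
    {"rot": [0, 0, 0.24], "xyz": [0.07, -0.03, -0.031], "grip": 0},
    {"rot": [0, 0, 0.36], "xyz": [0.11, -0.045, -0.031], "grip": 0},
    {"rot": [0, 0, 0.48], "xyz": [0.145, -0.06, -0.031], "grip": 0},
    {"rot": [0, 0, 0.508], "xyz": [0.18, -0.075, -0.031], "grip": 0},
    {"rot": [0, 0, 0.508], "xyz": [0.215, -0.09, -0.031], "grip": 0},
    {"rot": [0, 0, 0.508], "xyz": [0.25, -0.105, -0.031], "grip": 0},
    {"rot": [0, 0, 0.508], "xyz": [0.285, -0.12, -0.031], "grip": 0}
  ]
}}

```text
clock: 0.77
tool_pos: [0.4209, -0.3983, 0.2694]
eef_rot: [0.994, -0.106, -0.0, -0.0]
contact_force: [0.8, -0.1, 0.1]
opening: 0.997
finger_force: 0.0
```

```bash
python3 - <<'E'
from h import *
rel((.58,-.26,.27),-.212)
E
```

```text
0.77 F [ 0.8 -0.1  0.1] xyz [0.1265, -0.1687, -0.0006] rot [-0.0, 0.001, -0.0]
```

Call:
{"name": "carry_out", "arguments": {
  "plan": [
    {"rot": [0, 0, 0], "xyz": [0.025, -0.03, 0], "grip": 0},
    {"rot": [0, 0, 0], "xyz": [0.05, -0.065, 0], "grip": 0},
    {"rot": [0, 0, 0], "xyz": [0.075, -0.1, 0], "grip": 0},
    {"rot": [0, 0, 0], "xyz": [0.1, -0.135, 0], "grip": 0},
    {"rot": [0, 0, 0], "xyz": [0.125, -0.168, 0], "grip": 0},
    {"rot": [0, 0, 0], "xyz": [0.127, -0.169, 0], "grip": 0},
    {"rot": [0, 0, 0], "xyz": [0.127, -0.169, 0], "grip": 0}
  ]
}}

```text
clock: 1.35
tool_pos: [0.5823, -0.2571, 0.2689]
eef_rot: [0.995, -0.102, 0.0, -0.001]
contact_force: [-0.3, -0.1, 0.2]
opening: 0.997
finger_force: 0.0
```

```bash
python3 - <<'E'
from h import *
import pickle
s=r.get_state();im=r.snapshot('wrist');pickle.dump((s,im),open('w1.pkl','wb'))
cv2.imwrite('pics/w1.png',im[:,:,::-1])
rel((.612,.064,.27),-.212)
E
```

```text
1.4 F [-1.2 -0.5 -0.8] xyz [-0.036, -0.3239, -0.0009] rot [-0.0, 0.001, 0.003]
```

View pics/w1.png

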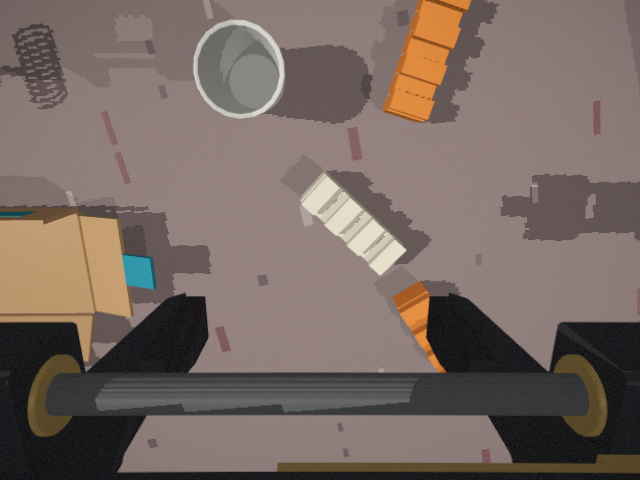

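The wrist view shows the foam centred at about (352,224), lying diagonally. The end of an orange block is near (405,292), clear of the foam's middle. The cup is at (239,69) and the right tab at (140,271).

Call:
{"name": "carry_out", "arguments": {
  "plan": [
    {"rot": [0, 0, 0], "xyz": [-0.005, -0.04, 0], "grip": 0},
    {"rot": [0, 0, 0], "xyz": [-0.01, -0.08, 0], "grip": 0},
    {"rot": [0, 0, 0], "xyz": [-0.015, -0.12, 0], "grip": 0},
    {"rot": [0, 0, 0], "xyz": [-0.02, -0.16, 0], "grip": 0},
    {"rot": [0, 0, 0], "xyz": [-0.025, -0.2, 0], "grip": 0},
    {"rot": [0, 0, 0], "xyz": [-0.03, -0.24, 0], "grip": 0},
    {"rot": [0, 0, 0], "xyz": [-0.036, -0.28, 0], "grip": 0},
    {"rot": [0, 0, 0], "xyz": [-0.036, -0.32, 0], "grip": 0}
  ]
}}

```text
clock: 2.07
tool_pos: [0.6103, 0.0575, 0.2699]
eef_rot: [0.994, -0.108, -0.001, 0.001]
contact_force: [0.8, 0.2, -0.6]
opening: 0.997
finger_force: 0.0
```

```bash
python3 - <<'E'
from h import *
import pickle
s=r.get_state();im=r.snapshot('wrist');pickle.dump((s,im),open('w2.pkl','wb'))
cv2.imwrite('pics/w2.png',im[:,:,::-1])
print(s['qd'].round(3))
for f in('w1','w2'):
    s,im=pickle.load(open(f+'.pkl','rb'));print(f);[print(b) for b in blobs(mask(im,*TEAL),60)[0]]
E
```

```text
[-0.759  0.207  0.052 -0.453 -0.029  0.225 -0.7  ]
w1
(array([ 13.2, 213.7]), [0, 212, 33, 5, 131])
(array([139.1, 270.9]), [122, 254, 34, 35, 936])
w2
(array([307.3, 174.4]), [253, 173, 111, 4, 301])
(array([459.1, 233. ]), [440, 216, 39, 35, 1204])
(array([162.4, 243. ]), [142, 224, 42, 40, 1304])
(array([311.7, 346.3]), [297, 330, 31, 34, 1009])
```

View pics/w2.png

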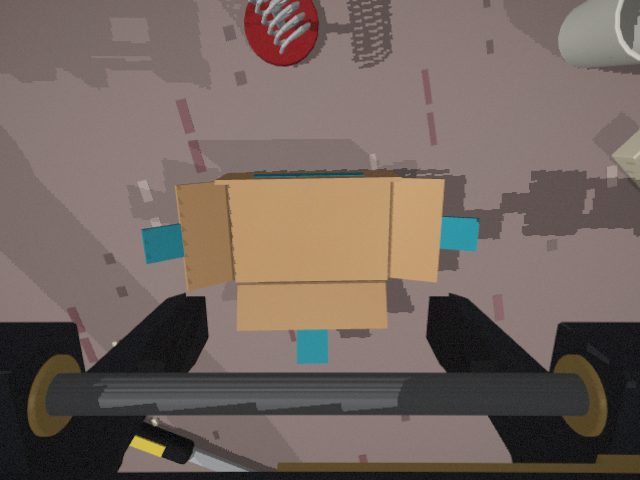

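The tray is square to the tool. The floor's front crease runs from (233,282) to (388,281). The tabs are at (162,243), (459,233) and (312,346).

```bash
python3 - <<'E'
from h import *
import pickle
s2,i2=pickle.load(open('w2.pkl','rb'));s1,i1=pickle.load(open('w1.pkl','rb'))
W2=cam('wrist',s2);W1=cam('wrist',s1);S=cam('scene');D=cam('side')
t={'right':([W2,S,D,W1],[(459.1,233),(298.5,243.6),(341.3,237.3),(139.1,270.9)]),
'front':([W2,S,D],[(311.7,346.3),(370.3,230.4),(332.2,278)]),
'left':([W2,S,D],[(162.4,243),(401.6,287.3),(247.8,277.1)])}
T={}
for k,(c,p) in t.items():
    T[k],e=tri(c,p);print(k,T[k].round(4),np.round(e,4))
f=plane(W2,[(233,281.5),(388,281),(229.5,230),(390,230)],.02);print('crease',f.round(4))
v=f[0]-f[1];print('len',np.linalg.norm(v),'yaw',np.arctan2(-v[0],v[1]),'yaw tabs',np.arctan2(-(T['left']-T['right'])[0],(T['left']-T['right'])[1]))
yaw=np.arctan2(-v[0],v[1]);ex=np.array([np.cos(yaw),np.sin(yaw)]);ey=np.array([-ex[1],ex[0]])
c=(f[0]+f[1])[:2]/2+ex*.055;print('centre',c.round(4))
for k in T:
    d=T[k][:2]-c;print(k,(d@ex).round(4),(d@ey).round(4),T[k][2].round(4))
# foam top outline (merlon tops mask)
m=mask(i1,(15,15,150),(40,130,255));n,l,st,ce=cv2.connectedComponentsWithStats(m)
i=[j for j in range(1,n) if np.hypot(*(ce[j]-(352,224)))<40 and st[j,4]>300];print([(ce[j],st[j]) for j in i])
cs=cv2.findContours((np.isin(l,i)*255).astype('uint8'),0,2)[0];P=np.vstack(cs);box=cv2.minAreaRect(P);print(box)
for z in(.03,.04):
    q=plane(W1,cv2.boxPoints(box),z);print(z,q.mean(0).round(4),[np.linalg.norm(q[a]-q[a-1]).round(4) for a in(0,1,2)],[(np.arctan2(*(q[a]-q[a-1])[[1,0]])).round(3) for a in(0,1)])
print('tri foam',tri([W1,S,D],[(352,224),(220.8,228.7),(383.9,211.9)]))
E
```

```text
right [ 0.5548 -0.071   0.043 ] [0.0022 0.0013 0.0014 0.0007]
front [0.4694 0.0933 0.0495] [0.0018 0.0013 0.0007]
left [0.6107 0.2027 0.0604] [0.0011 0.0013 0.0005]
crease [[ 0.5463  0.1632  0.02  ]
 [ 0.5116  0.0035  0.02  ]
 [ 0.6011  0.1514  0.02  ]
 [ 0.5661 -0.0077  0.02  ]]
len 0.16347608334579908 yaw -0.21358353643847516 yaw tabs -0.20172841951352946
centre [0.5827 0.0717]
right 0.0029 -0.1454 0.043
front -0.1153 -0.0029 0.0495
left -0.0004 0.134 0.0604
[(array([351.43182887, 223.55853315]), array([ 300,  171,  107,  105, 4254], dtype=int32))]
((351.302978515625, 224.62472534179688), (114.20162963867188, 39.95982360839844), 43.62516784667969)
0.03 [ 0.5544 -0.2846  0.03  ] [np.float64(0.1165), np.float64(0.0383), np.float64(0.114)] [np.float64(0.593), np.float64(-0.969)]
0.04 [ 0.557  -0.2842  0.04  ] [np.float64(0.1135), np.float64(0.0373), np.float64(0.111)] [np.float64(0.593), np.float64(-0.969)]
tri foam (array([ 0.55439797, -0.28683467,  0.02134586]), [np.float64(0.0019360010519740545), np.float64(0.0018492196959367176), np.float64(0.0009620793728352329)])
```

```bash
cat >> h.py <<'E'
C0=np.array([.582,.0712]);YAW=-.207
def tray(x,y,z):
    c,s=np.cos(YAW),np.sin(YAW);return np.array([C0[0]+c*x-s*y,C0[1]+s*x+c*y,z])
def grasp(w,th,s=.074,back=.012):
    o=s*np.cos(th)+.002*np.sin(th);h=.02+s*np.sin(th)-.002*np.cos(th)-back
    return {'front':tray(-.055-o,-.001,h),'left':tray(.001,.08+o,h),'right':tray(.001,-.08-o,h)}[w]
def arc(w,a,b=1.571,n=8):
    R0=R.from_quat(r.get_state()['eef_rot']);p=r.get_state()['tool_pos']
    for t in np.linspace(a,b,n+1)[1:]: print(R0.inv().apply(grasp(w,t)-p).round(4).tolist())
E
python3 - <<'E'
from h import *
P=grasp('front',.487);print(P);rel(P+[0,0,.09],YAW);rel(P,YAW)
E
```

```text
[0.46305193 0.09515825 0.0408628 ]
2.12 F [1.8 6.7 0.6] xyz [-0.1509, 0.0067, 0.1389] rot [-0.008, 0.001, 0.004]
2.12 F [1.8 6.7 0.6] xyz [-0.1508, 0.0075, 0.2289] rot [-0.008, 0.001, 0.004]
```

Call:
{"name": "carry_out", "arguments": {
  "plan": [
    {"rot": [0, 0, 0], "xyz": [-0.03, 0.0, 0.02], "grip": 0},
    {"rot": [0, 0, 0], "xyz": [-0.06, 0.004, 0.05], "grip": 0},
    {"rot": [0, 0, 0], "xyz": [-0.09, 0.005, 0.08], "grip": 0},
    {"rot": [0, 0, 0], "xyz": [-0.12, 0.006, 0.11], "grip": 0},
    {"rot": [0, 0, 0], "xyz": [-0.15, 0.0065, 0.135], "grip": 0},
    {"rot": [0, 0, 0], "xyz": [-0.15, 0.0065, 0.139], "grip": 0},
    {"rot": [0, 0, 0], "xyz": [-0.15, 0.0065, 0.139], "grip": 0}
  ]
}}

```text
clock: 2.7
tool_pos: [0.4605, 0.0816, 0.1295]
eef_rot: [0.994, -0.107, -0.003, 0.002]
contact_force: [0.9, -0.5, 0.7]
opening: 0.994
finger_force: 0.0
```

```bash
python3 - <<'E'
from h import *
P=grasp('front',.487);rel(P,YAW)
E
```

```text
2.7 F [ 0.9 -0.5  0.7] xyz [0.0001, -0.0141, 0.0886] rot [0.004, 0.005, -0.007]
```

Call:
{"name": "carry_out", "arguments": {
  "plan": [
    {"rot": [0, 0, -0.007], "xyz": [0, -0.014, 0.02], "grip": 0},
    {"rot": [0, 0, -0.007], "xyz": [0, -0.014, 0.05], "grip": 0},
    {"rot": [0, 0, -0.007], "xyz": [0, -0.014, 0.075], "grip": 0},
    {"rot": [0, 0, -0.007], "xyz": [0, -0.014, 0.0885], "grip": 0},
    {"rot": [0, 0, -0.007], "xyz": [0, -0.014, 0.0885], "grip": 0},
    {"rot": [0, 0, -0.007], "xyz": [0, -0.014, 0.0885], "grip": 0}
  ]
}}

```text
clock: 3.2
tool_pos: [0.4684, 0.0965, 0.0426]
eef_rot: [0.995, -0.104, 0.001, 0.0]
contact_force: [0.3, -0.3, -0.8]
opening: 1.002
finger_force: 0.0
```

```bash
python3 - <<'E'
from h import *
s=r.get_state();im=r.snapshot('wrist');cv2.imwrite('pics/g1.png',im[:,:,::-1]);W=cam('wrist',s)
P=grasp('front',.487);rel(P,YAW)
[print(b, plane(W,b[0],.0495)) for b in blobs(mask(im,*TEAL),60)[0]]; arc('front',.487)
E
```

```text
3.25 F [ 0.3  0.3 -0.1] xyz [-0.0051, 0.0027, 0.0023] rot [-0.0, -0.003, -0.0]
(array([324.9, 320.7]), [284, 275, 84, 91, 7457]) [[0.46976028 0.09485491 0.0495    ]]
[0.0, 0.0027, -0.0064]
[0.0062, 0.0027, -0.0143]
[0.0134, 0.0027, -0.0212]
[0.0215, 0.0027, -0.0272]
[0.0303, 0.0027, -0.032]
[0.0397, 0.0027, -0.0355]
[0.0494, 0.0027, -0.0378]
[0.0594, 0.0026, -0.0387]
```

View pics/g1.png

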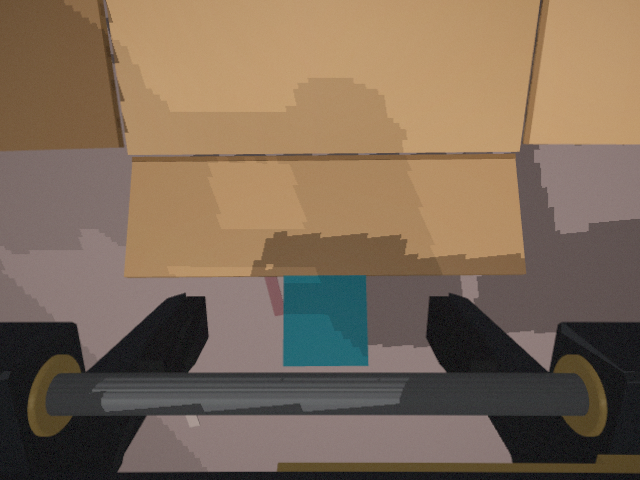

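The tab sits between the open fingers, centred at (326,320), about 3 mm right of the finger midline. I'll correct that offset and pinch.

Call:
{"name": "carry_out", "arguments": {
  "plan": [
    {"rot": [0, 0, 0], "xyz": [-0.005, 0.003, 0.002], "grip": 0},
    {"rot": [0, 0, 0], "xyz": [-0.005, 0.003, 0.002], "grip": 255},
    {"rot": [0, 0, 0], "xyz": [-0.005, 0.003, 0.002], "grip": 255},
    {"rot": [0, 0, 0], "xyz": [-0.005, 0.003, 0.002], "grip": 255},
    {"rot": [0, 0, 0], "xyz": [-0.005, 0.003, 0.002], "grip": 255},
    {"rot": [0, 0, 0], "xyz": [-0.005, 0.003, 0.002], "grip": 255},
    {"rot": [0, 0, 0], "xyz": [-0.005, 0.003, 0.002], "grip": 255},
    {"rot": [0, 0, 0], "xyz": [-0.005, 0.003, 0.002], "grip": 255}
  ],
  "squeeze": 8
}}

```text
clock: 3.92
tool_pos: [0.4613, 0.096, 0.0402]
eef_rot: [0.995, -0.102, 0.0, -0.0]
contact_force: [0.5, 0.3, -0.9]
opening: 0.495
finger_force: 0.0
```

```bash
python3 - <<'E'
from h import *
rel(grasp('front',.487),YAW);arc('front',.487);s=r.get_state();print(s['opening'],s['finger_force'],s['tool_pos'])
E
```

```text
3.92 F [ 0.5  0.3 -0.9] xyz [0.0019, 0.0004, -0.0006] rot [-0.0, -0.0, 0.002]
[0.0069, 0.0004, -0.0093]
[0.0131, 0.0004, -0.0172]
[0.0203, 0.0005, -0.0242]
[0.0284, 0.0005, -0.0301]
[0.0371, 0.0005, -0.0349]
[0.0465, 0.0005, -0.0385]
[0.0563, 0.0005, -0.0408]
[0.0662, 0.0006, -0.0418]
0.49475958347103816 0.0 [0.46128994 0.09595782 0.04023201]
```

Call:
{"name": "carry_out", "arguments": {
  "plan": [
    {"rot": [0, 0, 0], "xyz": [0.002, 0, 0], "grip": 255},
    {"rot": [0, 0, 0], "xyz": [0.002, 0, 0], "grip": 255},
    {"rot": [0, 0, 0], "xyz": [0.002, 0, 0], "grip": 255},
    {"rot": [0, 0, 0], "xyz": [0.002, 0, 0], "grip": 255},
    {"rot": [0, 0, 0], "xyz": [0.002, 0, 0], "grip": 255}
  ]
}}

```text
clock: 4.33
tool_pos: [0.4633, 0.0946, 0.0401]
eef_rot: [0.995, -0.103, 0.0, 0.001]
contact_force: [0.8, -3.2, -0.9]
opening: 0.36
finger_force: 8.0
```

```bash
python3 - <<'E'
from h import *
rel(grasp('front',.487),YAW);arc('front',.487);s=r.get_state();print(s['opening'],s['finger_force'],s['tool_pos'])
E
```

```text
4.33 F [ 0.8 -3.2 -0.9] xyz [-0.0003, -0.0005, -0.0007] rot [0.001, -0.0, 0.001]
[0.0047, -0.0005, -0.0094]
[0.0109, -0.0004, -0.0173]
[0.0181, -0.0004, -0.0243]
[0.0262, -0.0004, -0.0302]
[0.035, -0.0004, -0.035]
[0.0443, -0.0004, -0.0386]
[0.0541, -0.0004, -0.0409]
[0.0641, -0.0004, -0.0418]
0.36029692874105157 8.011200204491615 [0.46325038 0.09463762 0.04014175]
```

Call:
{"name": "carry_out", "arguments": {
  "plan": [
    {"rot": [0, 0, 0], "xyz": [0.0047, 0, -0.0094], "grip": 255},
    {"rot": [0, 0, 0], "xyz": [0.011, 0, -0.0173], "grip": 255},
    {"rot": [0, 0, 0], "xyz": [0.018, 0, -0.0243], "grip": 255},
    {"rot": [0, 0, 0], "xyz": [0.026, 0, -0.0302], "grip": 255},
    {"rot": [0, 0, 0], "xyz": [0.035, 0, -0.035], "grip": 255},
    {"rot": [0, 0, 0], "xyz": [0.0443, 0, -0.0386], "grip": 255},
    {"rot": [0, 0, 0], "xyz": [0.0541, 0, -0.0409], "grip": 255},
    {"rot": [0, 0, 0], "xyz": [0.0641, 0, -0.0418], "grip": 255}
  ]
}}

```text
clock: 5.0
tool_pos: [0.5248, 0.0821, 0.0824]
eef_rot: [0.995, -0.102, -0.001, 0.0]
contact_force: [-2.5, -2.3, 1.4]
opening: 0.359
finger_force: 8.0
```

Call:
{"name": "carry_out", "arguments": {
  "plan": [
    {"rot": [0, 0, 0], "xyz": [0, 0, 0], "grip": 255},
    {"rot": [0, 0, 0], "xyz": [0, 0, 0], "grip": 255},
    {"rot": [0, 0, 0], "xyz": [0, 0, 0], "grip": 255}
  ]
}}

```text
clock: 5.25
tool_pos: [0.5261, 0.0818, 0.0824]
eef_rot: [0.995, -0.103, 0.001, 0.0]
contact_force: [0.3, -3.6, 4.9]
opening: 0.357
finger_force: 8.0
```

```bash
python3 - <<'E'
from h import *
s=r.get_state();im=r.snapshot('wrist');cv2.imwrite('pics/g2.png',im[:,:,::-1]);W=cam('wrist',s)
rel(grasp('front',1.571),YAW);rel(tray(-.057,-.001,.25),YAW)
[print(b, plane(W,b[0],.09)) for b in blobs(mask(im,*TEAL),60)[0]];print(s['opening'],s['finger_force'],s['tool_pos'])
E
```

```text
5.3 F [ 0.6 -3.5  5.3] xyz [-0.0001, -0.0001, 0.0004] rot [0.0, -0.001, 0.001]
5.3 F [ 0.6 -3.5  5.3] xyz [0.0001, -0.0, -0.1676] rot [0.0, -0.001, 0.001]
(array([614.8, 158.6]), [585, 121, 55, 73, 3507]) [[ 0.56698283 -0.0270912   0.09      ]]
(array([ 19.5, 166. ]), [0, 126, 47, 78, 3035]) [[0.60553498 0.16947389 0.09      ]]
(array([317.2, 328.4]), [271, 301, 93, 55, 4464]) [[0.52523711 0.0836868  0.09      ]]
0.35697104339217434 8.000261555425823 [0.52610938 0.0818098  0.08241853]
```

View pics/g2.png

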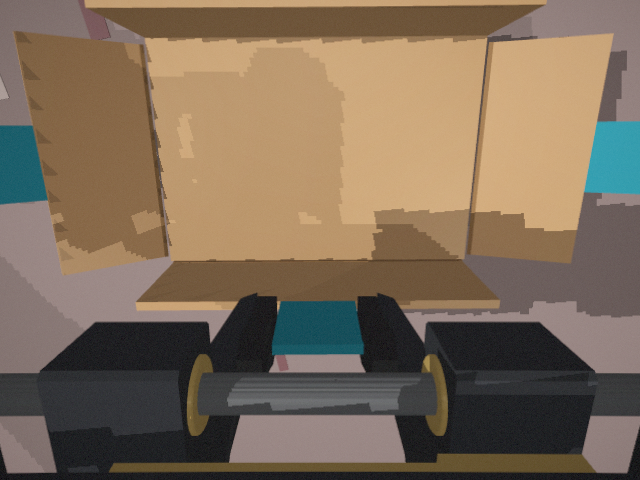

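The front wall stands between the fingers, with its crease at y≈262, its top edge at y≈303 and the tab at (317,328). I'll check its angle from those rows.

```bash
cat >> h.py <<'E'
def totray(P):
    c,s=np.cos(YAW),np.sin(YAW);d=P[:,:2]-C0;return np.c_[d[:,0]*c+d[:,1]*s,-d[:,0]*s+d[:,1]*c,P[:,2]]
E
python3 - <<'E'
from h import *
s=r.get_state();W=cam('wrist',s)
for p,z in (((250,261.5),.02),((400,261),.02),((200,302),.07),((420,301),.07),((317,351),.104),((147,38),.02),((487,38),.02)): print(p,totray(plane(W,p,z)).round(4))
E
```

```text
(250, 261.5) [[-0.0551  0.0372  0.02  ]]
(400, 261) [[-0.0547 -0.0448  0.02  ]]
(200, 302) [[-0.0563  0.0507  0.07  ]]
(420, 301) [[-0.0558 -0.0435  0.07  ]]
(317, 351) [[-0.0594  0.0007  0.104 ]]
(147, 38) [[0.0551 0.0801 0.02  ]]
(487, 38) [[ 0.0554 -0.0787  0.02  ]]
```

Call:
{"name": "carry_out", "arguments": {
  "plan": [
    {"rot": [0, 0, 0], "xyz": [0, 0, 0], "grip": 0},
    {"rot": [0, 0, 0], "xyz": [0, 0, 0], "grip": 0},
    {"rot": [0, 0, 0], "xyz": [0, 0, 0], "grip": 0},
    {"rot": [0, 0, 0], "xyz": [0, 0, -0.02], "grip": 0},
    {"rot": [0, 0, 0], "xyz": [0, 0, -0.05], "grip": 0},
    {"rot": [0, 0, 0], "xyz": [0, 0, -0.09], "grip": 0},
    {"rot": [0, 0, 0], "xyz": [0, 0, -0.09], "grip": 0},
    {"rot": [0, 0, 0], "xyz": [0, 0, -0.09], "grip": 0}
  ]
}}

```text
clock: 5.97
tool_pos: [0.5273, 0.0832, 0.1738]
eef_rot: [0.995, -0.102, 0.002, -0.001]
contact_force: [0.4, 0.5, -0.9]
opening: 0.943
finger_force: 0.0
```

```bash
python3 - <<'E'
from h import *
s=r.get_state();im=r.snapshot('wrist');cv2.imwrite('pics/g3.png',im[:,:,::-1]);W=cam('wrist',s)
for b in blobs(mask(im,*TEAL),60)[0]: print(b, totray(plane(W,b[0],.06)).round(4))
P=grasp('right',.375);rel(P+[0,0,.12],YAW+np.pi/2);print(s['q'].round(2),P)
E
```

```text
(array([534.4, 149.1]), [504, 125, 63, 50, 2770]) [[ 0.0034 -0.1337  0.06  ]]
(array([105.4, 153. ]), [72, 128, 67, 53, 3060]) [[0.0003 0.136  0.06  ]]
(array([320.3, 256.3]), [293, 244, 56, 25, 1318]) [[-0.0677  0.0002  0.06  ]]
6.02 F [ 0.1  0.3 -0.1] xyz [0.0578, 0.1498, 0.0191] rot [0.0, -0.002, -1.568]
[-0.24  0.66 -0.    1.92  0.    0.56 -2.02] [ 0.55223416 -0.07540217  0.03324315]
```

Call:
{"name": "carry_out", "arguments": {
  "plan": [
    {"rot": [0, 0, -0.12], "xyz": [0.005, 0.015, 0], "grip": 0},
    {"rot": [0, 0, -0.24], "xyz": [0.01, 0.03, 0], "grip": 0},
    {"rot": [0, 0, -0.36], "xyz": [0.02, 0.05, 0], "grip": 0},
    {"rot": [0, 0, -0.48], "xyz": [0.03, 0.07, 0], "grip": 0},
    {"rot": [0, 0, -0.6], "xyz": [0.04, 0.09, 0], "grip": 0},
    {"rot": [0, 0, -0.72], "xyz": [0.05, 0.11, 0], "grip": 0},
    {"rot": [0, 0, -0.84], "xyz": [0.056, 0.13, 0], "grip": 0},
    {"rot": [0, 0, -0.96], "xyz": [0.058, 0.15, 0], "grip": 0}
  ]
}}

```text
clock: 6.68
tool_pos: [0.5519, -0.077, 0.1702]
eef_rot: [0.929, 0.371, -0.001, -0.001]
contact_force: [-0.6, -0.2, 0.4]
opening: 1.001
finger_force: 0.0
```

Call:
{"name": "carry_out", "arguments": {
  "plan": [
    {"rot": [0, 0, -0.12], "xyz": [0, 0, 0], "grip": 0},
    {"rot": [0, 0, -0.24], "xyz": [0, 0, 0], "grip": 0},
    {"rot": [0, 0, -0.36], "xyz": [0, 0, 0], "grip": 0},
    {"rot": [0, 0, -0.48], "xyz": [0, 0, 0], "grip": 0},
    {"rot": [0, 0, -0.608], "xyz": [0, 0, 0.01], "grip": 0},
    {"rot": [0, 0, -0.608], "xyz": [0, 0, 0.02], "grip": 0},
    {"rot": [0, 0, -0.608], "xyz": [0, 0, 0.02], "grip": 0},
    {"rot": [0, 0, -0.608], "xyz": [0, 0, 0.02], "grip": 0}
  ]
}}

```text
clock: 7.35
tool_pos: [0.551, -0.076, 0.1505]
eef_rot: [0.778, 0.629, -0.001, -0.001]
contact_force: [0.7, 0.1, -0.5]
opening: 0.999
finger_force: 0.0
```

```bash
python3 - <<'E'
from h import *
s=r.get_state();im=r.snapshot('wrist');cv2.imwrite('pics/g4.png',im[:,:,::-1]);W=cam('wrist',s)
for b in blobs(mask(im,*TEAL),60)[0]: print(b, totray(plane(W,b[0],.043)).round(4))
P=grasp('right',.375);rel(P,YAW+np.pi/2);print(s['qd'].round(2))
E
```

```text
(array([321. , 232.5]), [297, 207, 49, 52, 2531]) [[ 0.0021 -0.1423  0.043 ]]
7.4 F [-0.1  0.3  0. ] xyz [0.0007, 0.0007, 0.1179] rot [-0.002, 0.0, -0.003]
[-0.   -0.02 -0.01 -0.02 -0.    0.01  0.01]
```

Call:
{"name": "carry_out", "arguments": {
  "plan": [
    {"rot": [0, 0, 0], "xyz": [0.001, 0.001, 0.03], "grip": 100},
    {"rot": [0, 0, 0], "xyz": [0.001, 0.001, 0.06], "grip": 100},
    {"rot": [0, 0, 0], "xyz": [0.001, 0.001, 0.09], "grip": 100},
    {"rot": [0, 0, 0], "xyz": [0.001, 0.001, 0.112], "grip": 100},
    {"rot": [0, 0, 0], "xyz": [0.001, 0.001, 0.118], "grip": 100},
    {"rot": [0, 0, 0], "xyz": [0.001, 0.001, 0.118], "grip": 255},
    {"rot": [0, 0, 0], "xyz": [0.001, 0.001, 0.118], "grip": 255},
    {"rot": [0, 0, 0], "xyz": [0.001, 0.001, 0.118], "grip": 255}
  ]
}}

```text
clock: 8.07
tool_pos: [0.5546, -0.0754, 0.0355]
eef_rot: [0.777, 0.63, 0.001, 0.001]
contact_force: [0.3, -0.5, -0.1]
opening: 0.419
finger_force: 0.0
```

Call:
{"name": "carry_out", "arguments": {
  "plan": [
    {"rot": [0, 0, 0], "xyz": [0, 0, 0], "grip": 255},
    {"rot": [0, 0, 0], "xyz": [0, 0, 0], "grip": 255},
    {"rot": [0, 0, 0], "xyz": [0, 0, 0], "grip": 255},
    {"rot": [0, 0, 0], "xyz": [0, 0, 0], "grip": 255},
    {"rot": [0, 0, 0], "xyz": [0, 0, 0], "grip": 255}
  ]
}}

```text
clock: 8.48
tool_pos: [0.5537, -0.0757, 0.0344]
eef_rot: [0.777, 0.63, 0.0, 0.0]
contact_force: [-0.8, 0.8, 0.9]
opening: 0.36
finger_force: 8.0
```

```bash
python3 - <<'E'
from h import *
rel(grasp('right',.375),YAW+np.pi/2);arc('right',.375)
E
```

```text
8.48 F [-0.8  0.8  0.9] xyz [0.0, -0.0015, 0.0012] rot [0.001, 0.0, -0.001]
[0.0046, -0.0015, -0.0089]
[0.0106, -0.0015, -0.0182]
[0.0179, -0.0015, -0.0265]
[0.0263, -0.0015, -0.0336]
[0.0357, -0.0015, -0.0394]
[0.0459, -0.0015, -0.0437]
[0.0566, -0.0015, -0.0465]
[0.0676, -0.0015, -0.0476]
```

Call:
{"name": "carry_out", "arguments": {
  "plan": [
    {"rot": [0, 0, 0], "xyz": [0.0046, 0, -0.0089], "grip": 255},
    {"rot": [0, 0, 0], "xyz": [0.0106, 0, -0.0182], "grip": 255},
    {"rot": [0, 0, 0], "xyz": [0.018, 0, -0.0265], "grip": 255},
    {"rot": [0, 0, 0], "xyz": [0.0263, 0, -0.0336], "grip": 255},
    {"rot": [0, 0, 0], "xyz": [0.0357, 0, -0.0394], "grip": 255},
    {"rot": [0, 0, 0], "xyz": [0.046, 0, -0.0437], "grip": 255},
    {"rot": [0, 0, 0], "xyz": [0.0566, 0, -0.0465], "grip": 255},
    {"rot": [0, 0, 0], "xyz": [0.0676, 0, -0.0476], "grip": 255}
  ]
}}

```text
clock: 9.15
tool_pos: [0.5675, -0.0074, 0.0826]
eef_rot: [0.776, 0.63, 0.0, -0.0]
contact_force: [-0.3, -0.7, 3.2]
opening: 0.358
finger_force: 8.0
```

Call:
{"name": "carry_out", "arguments": {
  "plan": [
    {"rot": [0, 0, 0], "xyz": [0, 0, 0], "grip": 255},
    {"rot": [0, 0, 0], "xyz": [0, 0, 0], "grip": 255},
    {"rot": [0, 0, 0], "xyz": [0, 0, 0], "grip": 255}
  ]
}}

```text
clock: 9.4
tool_pos: [0.5678, -0.0063, 0.0823]
eef_rot: [0.776, 0.631, 0.002, -0.001]
contact_force: [-1.5, 1.3, 8.3]
opening: 0.361
finger_force: 8.0
```

```bash
python3 - <<'E'
from h import *
s=r.get_state();im=r.snapshot('wrist');cv2.imwrite('pics/g5.png',im[:,:,::-1]);W=cam('wrist',s)
for b in blobs(mask(im,*TEAL),60)[0]: print(b, totray(plane(W,b[0],.09)).round(4))
rel(grasp('right',1.571),YAW+np.pi/2);print(s['opening'],s['finger_force'])
E
```

```text
(array([131.8, 108.7]), [95, 50, 73, 116, 6131]) [[-0.0585  0.0014  0.09  ]]
(array([316.5, 341.2]), [271, 313, 92, 56, 4638]) [[ 0.0017 -0.0835  0.09  ]]
9.45 F [-2.4  1.5  8.6] xyz [-0.0031, -0.001, 0.0003] rot [0.001, -0.003, 0.001]
0.36104757511160535 8.000383449252695
```

Call:
{"name": "carry_out", "arguments": {
  "plan": [
    {"rot": [0, 0, 0], "xyz": [-0.001, 0, 0], "grip": 0},
    {"rot": [0, 0, 0], "xyz": [-0.001, 0, 0], "grip": 0},
    {"rot": [0, 0, 0], "xyz": [-0.001, 0, 0], "grip": 0},
    {"rot": [0, 0, 0], "xyz": [-0.001, 0, -0.02], "grip": 0},
    {"rot": [0, 0, 0], "xyz": [-0.001, 0, -0.05], "grip": 0},
    {"rot": [0, 0, 0], "xyz": [0, 0, -0.09], "grip": 0},
    {"rot": [0, 0, 0], "xyz": [0.03, 0, -0.1], "grip": 0},
    {"rot": [0, 0, 0], "xyz": [0.06, 0, -0.1], "grip": 0}
  ]
}}

```text
clock: 10.12
tool_pos: [0.5821, 0.0483, 0.1849]
eef_rot: [0.778, 0.628, 0.003, 0.002]
contact_force: [0.3, 1.1, -0.2]
opening: 0.939
finger_force: 0.0
```

```bash
python3 - <<'E'
from h import *
P=grasp('left',.67);rel(P+[0,0,.105],YAW+np.pi/2);print(P)
E
```

```text
10.12 F [ 0.3  1.1 -0.2] xyz [0.1616, -0.005, 0.0277] rot [0.006, -0.002, -0.006]
[0.61159692 0.20726664 0.05238532]
```

Call:
{"name": "carry_out", "arguments": {
  "plan": [
    {"rot": [0, 0, 0], "xyz": [0.035, -0.003, 0.005], "grip": 100},
    {"rot": [0, 0, 0], "xyz": [0.07, -0.005, 0.01], "grip": 100},
    {"rot": [0, 0, 0], "xyz": [0.105, -0.005, 0.015], "grip": 100},
    {"rot": [0, 0, 0], "xyz": [0.14, -0.005, 0.02], "grip": 100},
    {"rot": [0, 0, 0], "xyz": [0.158, -0.005, 0.025], "grip": 100},
    {"rot": [0, 0, 0], "xyz": [0.158, -0.005, 0.025], "grip": 100},
    {"rot": [0, 0, 0], "xyz": [0.158, -0.005, 0.025], "grip": 100},
    {"rot": [0, 0, 0], "xyz": [0.158, -0.005, 0.025], "grip": 100}
  ]
}}

```text
clock: 10.78
tool_pos: [0.6074, 0.2032, 0.1561]
eef_rot: [0.777, 0.629, -0.001, 0.001]
contact_force: [-0.1, -0.4, 0.3]
opening: 0.607
finger_force: 0.0
```

```bash
python3 - <<'E'
from h import *
s=r.get_state();im=r.snapshot('wrist');cv2.imwrite('pics/g6.png',im[:,:,::-1]);W=cam('wrist',s)
for b in blobs(mask(im,*TEAL),60)[0]: print(b, totray(plane(W,b[0],.0604)).round(4))
P=grasp('left',.67);rel(P,YAW+np.pi/2)
E
```

```text
(array([321. , 244.4]), [295, 226, 53, 38, 1870]) [[1.000e-04 1.378e-01 6.040e-02]]
(array([233.6, 443.9]), [222, 418, 21, 44, 614]) [[-0.0639 -0.0149  0.0604]]
10.83 F [ 0.5 -0.1 -0.6] xyz [0.0055, 0.0029, 0.104] rot [0.0, 0.002, -0.003]
```

Call:
{"name": "carry_out", "arguments": {
  "plan": [
    {"rot": [0, 0, 0], "xyz": [0.005, 0.002, 0.03], "grip": 100},
    {"rot": [0, 0, 0], "xyz": [0.006, 0.002, 0.06], "grip": 100},
    {"rot": [0, 0, 0], "xyz": [0.006, 0.002, 0.09], "grip": 100},
    {"rot": [0, 0, 0], "xyz": [0.006, 0.002, 0.104], "grip": 100},
    {"rot": [0, 0, 0], "xyz": [0.006, 0.002, 0.104], "grip": 255},
    {"rot": [0, 0, 0], "xyz": [0.006, 0.002, 0.104], "grip": 255},
    {"rot": [0, 0, 0], "xyz": [0.006, 0.002, 0.104], "grip": 255},
    {"rot": [0, 0, 0], "xyz": [0.006, 0.002, 0.104], "grip": 255}
  ]
}}

```text
clock: 11.5
tool_pos: [0.6116, 0.2108, 0.0546]
eef_rot: [0.777, 0.63, 0.001, 0.0]
contact_force: [0.4, -0.6, 0.6]
opening: 0.362
finger_force: 8.0
```

Call:
{"name": "carry_out", "arguments": {
  "plan": [
    {"rot": [0, 0, 0], "xyz": [0, 0, 0], "grip": 255},
    {"rot": [0, 0, 0], "xyz": [0, 0, 0], "grip": 255},
    {"rot": [0, 0, 0], "xyz": [0, 0, 0], "grip": 255},
    {"rot": [0, 0, 0], "xyz": [0, 0, 0], "grip": 255}
  ]
}}

```text
clock: 11.83
tool_pos: [0.6117, 0.2114, 0.0536]
eef_rot: [0.777, 0.63, 0.002, 0.0]
contact_force: [0.7, 1.0, 2.5]
opening: 0.357
finger_force: 8.0
```

```bash
python3 - <<'E'
from h import *
s=r.get_state();im=r.snapshot('wrist');cv2.imwrite('pics/g7.png',im[:,:,::-1]);W=cam('wrist',s)
for b in blobs(mask(im,*TEAL),60)[0]: print(b, totray(plane(W,b[0],.0604)).round(4))
rel(grasp('left',.67),YAW+np.pi/2);arc('left',.67)
E
```

```text
(array([316.7, 337.1]), [273, 314, 89, 48, 3865]) [[-0.      0.1399  0.0604]]
11.88 F [1.6 1.7 2.4] xyz [-0.0042, 0.0008, 0.0011] rot [0.002, -0.002, -0.001]
[-0.0095, 0.0008, -0.0053]
[-0.0156, 0.0008, -0.011]
[-0.0222, 0.0008, -0.0161]
[-0.0294, 0.0008, -0.0203]
[-0.037, 0.0008, -0.0237]
[-0.0449, 0.0009, -0.0263]
[-0.0531, 0.0009, -0.0279]
[-0.0614, 0.0009, -0.0286]
```

```bash
python3 - <<'E'
import numpy as np
f=lambda t:np.array([.078*np.cos(t)+.002*np.sin(t),-(.078*np.sin(t)-.002*np.cos(t))])
for t in np.linspace(.65,1.571,9)[1:]: print((f(t)-f(.65)).round(4))
E
```

```text
[-0.0057 -0.007 ]
[-0.0121 -0.0132]
[-0.0192 -0.0187]
[-0.0269 -0.0234]
[-0.035  -0.0271]
[-0.0436 -0.0299]
[-0.0524 -0.0316]
[-0.0613 -0.0324]
```

Call:
{"name": "carry_out", "arguments": {
  "plan": [
    {"rot": [0, 0, 0], "xyz": [-0.0057, 0, -0.007], "grip": 255},
    {"rot": [0, 0, 0], "xyz": [-0.0121, 0, -0.0132], "grip": 255},
    {"rot": [0, 0, 0], "xyz": [-0.0192, 0, -0.0187], "grip": 255},
    {"rot": [0, 0, 0], "xyz": [-0.0269, 0, -0.0234], "grip": 255},
    {"rot": [0, 0, 0], "xyz": [-0.035, 0, -0.027], "grip": 255},
    {"rot": [0, 0, 0], "xyz": [-0.0436, 0, -0.03], "grip": 255},
    {"rot": [0, 0, 0], "xyz": [-0.0524, 0, -0.0316], "grip": 255},
    {"rot": [0, 0, 0], "xyz": [-0.0613, 0, -0.0322], "grip": 255}
  ]
}}

```text
clock: 12.55
tool_pos: [0.5987, 0.1488, 0.0854]
eef_rot: [0.777, 0.629, 0.0, 0.001]
contact_force: [6.5, 0.5, 1.7]
opening: 0.358
finger_force: 8.0
```

Call:
{"name": "carry_out", "arguments": {
  "plan": [
    {"rot": [0, 0, 0], "xyz": [0, 0, 0], "grip": 255},
    {"rot": [0, 0, 0], "xyz": [0, 0, 0], "grip": 255},
    {"rot": [0, 0, 0], "xyz": [0, 0, 0], "grip": 255}
  ]
}}

```text
clock: 12.8
tool_pos: [0.5985, 0.1479, 0.0851]
eef_rot: [0.777, 0.629, -0.001, 0.001]
contact_force: [3.9, -1.8, 6.3]
opening: 0.358
finger_force: 8.0
```

```bash
python3 - <<'E'
from h import *
s=r.get_state();im=r.snapshot('wrist');cv2.imwrite('pics/g8.png',im[:,:,::-1]);W=cam('wrist',s)
for b in blobs(mask(im,*TEAL),60)[0]: print(b, totray(plane(W,[b[0],(b[0][0],b[1][1]+b[1][3])],.104)).round(4))
rel(grasp('left',1.571,.076),YAW+np.pi/2)
E
```

```text
(array([317.1, 318.1]), [272, 293, 91, 51, 4126]) [[0.0003 0.0894 0.104 ]
 [0.0002 0.0792 0.104 ]]
12.85 F [ 4.4 -1.1  5.9] xyz [0.0034, 0.0006, 0.0011] rot [0.001, 0.003, -0.003]
```

View pics/g8.png

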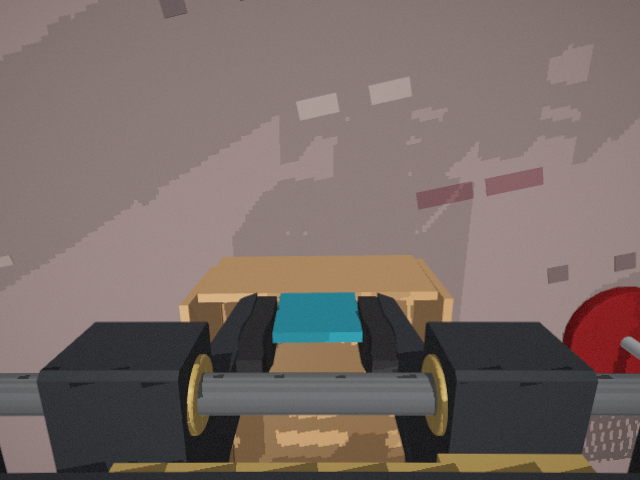

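The left wall is up: the tab's inner top edge at (318,343) maps to tray y = 79 mm, against 80 mm ideal. Next I release and look from above.

Call:
{"name": "carry_out", "arguments": {
  "plan": [
    {"rot": [0, 0, 0], "xyz": [0, 0, 0], "grip": 0},
    {"rot": [0, 0, 0], "xyz": [0, 0, 0], "grip": 0},
    {"rot": [0, 0, 0], "xyz": [0, 0, 0], "grip": 0},
    {"rot": [0, 0, 0], "xyz": [0, 0, -0.02], "grip": 0},
    {"rot": [0, 0, 0], "xyz": [0, 0, -0.05], "grip": 0},
    {"rot": [0, 0, 0], "xyz": [0, 0, -0.09], "grip": 0},
    {"rot": [0, 0, 0], "xyz": [-0.02, 0, -0.12], "grip": 0},
    {"rot": [0, 0, 0], "xyz": [-0.05, 0, -0.15], "grip": 0}
  ]
}}

```text
clock: 13.52
tool_pos: [0.5863, 0.1056, 0.2355]
eef_rot: [0.775, 0.632, 0.0, -0.002]
contact_force: [0.4, -0.3, 0.2]
opening: 0.942
finger_force: 0.0
```

Call:
{"name": "carry_out", "arguments": {
  "plan": [
    {"rot": [0, 0, 0], "xyz": [-0.01, 0, -0.01], "grip": 0},
    {"rot": [0, 0, 0], "xyz": [-0.01, 0, -0.01], "grip": 0},
    {"rot": [0, 0, 0], "xyz": [-0.01, 0, -0.01], "grip": 0}
  ]
}}

```text
clock: 13.77
tool_pos: [0.5849, 0.0922, 0.2434]
eef_rot: [0.777, 0.63, -0.001, -0.001]
contact_force: [-0.2, 0.1, -0.5]
opening: 1.001
finger_force: 0.0
```

```bash
python3 - <<'E'
from h import *
s=r.get_state();im=r.snapshot('wrist');cv2.imwrite('pics/g9.png',im[:,:,::-1]);W=cam('wrist',s)
for b in blobs(mask(im,*TEAL),60)[0]: print(b, totray(plane(W,b[0],.104)).round(4), totray(plane(W,b[0],.087)).round(4))
for n in('scene','side'):
    im=r.snapshot(n);cv2.imwrite(f'pics/{n}9.png',im[:,:,::-1]);S=cam(n)
    print(n)
    for k,P in(('front',tray(-.057,0,.087)),('left',tray(0,.082,.087)),('right',tray(0,-.082,.087))): print(k,proj(S,P).round(1))
    for b in blobs(mask(im,*TEAL),40)[0]: print(b)
P=np.array([.5555,-.2855,.2]);rel(P,.593)
E
```

```text
(array([320.1, 145.5]), [298, 142, 45, 8, 356]) [[0.0004 0.0828 0.104 ]] [[0.0005 0.0819 0.087 ]]
(array([245.1, 252.5]), [238, 228, 15, 51, 589]) [[-0.0553  0.0054  0.104 ]] [[-0.0586 -0.      0.087 ]]
(array([321.4, 347.7]), [302, 335, 40, 26, 972]) [[ 0.0016 -0.0747  0.104 ]] [[ 0.0018 -0.0849  0.087 ]]
scene
front [[362.3 240. ]]
left [[383.2 272.4]]
right [[321.2 244.1]]
(array([319. , 243.4]), [316, 236, 7, 16, 65])
(array([339.4, 285.9]), [321, 277, 37, 19, 99])
(array([ 65.2, 292.9]), [53, 282, 25, 23, 447])
(array([469.9, 416.2]), [438, 379, 68, 76, 2124])
side
front [[312.9 253.2]]
left [[266.9 257.3]]
right [[322.6 231.1]]
(array([341.5, 139.6]), [332, 137, 19, 6, 89])
(array([323.4, 229.7]), [319, 221, 10, 18, 134])
(array([313.9, 252.5]), [308, 244, 12, 18, 124])
(array([267.5, 256. ]), [263, 247, 10, 19, 133])
(array([101.6, 306.5]), [73, 282, 57, 51, 1419])
13.92 F [ 0.3  0.4 -0.4] xyz [-0.3774, 0.0492, 0.0422] rot [-0.004, 0.002, 0.772]
```

View pics/g9.png

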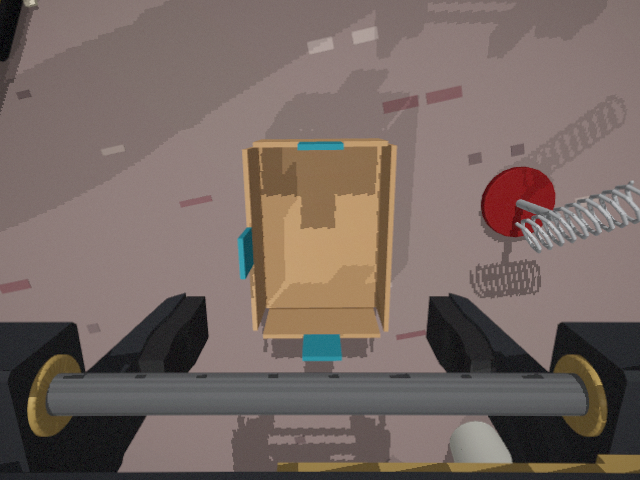

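All three walls stand. The front tab is at (245,252), the left at (320,146) and the right at (321,348), and the side-view positions match upright to about 1 px. Now the foam.

Call:
{"name": "carry_out", "arguments": {
  "plan": [
    {"rot": [0, 0, 0.1], "xyz": [-0.04, 0.006, 0], "grip": 40},
    {"rot": [0, 0, 0.2], "xyz": [-0.08, 0.012, 0], "grip": 40},
    {"rot": [0, 0, 0.3], "xyz": [-0.12, 0.018, 0], "grip": 40},
    {"rot": [0, 0, 0.4], "xyz": [-0.16, 0.024, 0], "grip": 40},
    {"rot": [0, 0, 0.5], "xyz": [-0.2, 0.03, 0], "grip": 40},
    {"rot": [0, 0, 0.6], "xyz": [-0.24, 0.036, 0], "grip": 40},
    {"rot": [0, 0, 0.7], "xyz": [-0.28, 0.042, 0], "grip": 40},
    {"rot": [0, 0, 0.772], "xyz": [-0.32, 0.046, 0], "grip": 40}
  ]
}}

```text
clock: 14.58
tool_pos: [0.5646, -0.2305, 0.2427]
eef_rot: [0.957, 0.29, -0.001, -0.001]
contact_force: [0.5, 1.1, -0.6]
opening: 0.843
finger_force: 0.0
```

Call:
{"name": "carry_out", "arguments": {
  "plan": [
    {"rot": [0, 0, 0], "xyz": [-0.03, 0.035, 0.02], "grip": 40},
    {"rot": [0, 0, 0], "xyz": [-0.041, 0.041, 0.042], "grip": 40},
    {"rot": [0, 0, 0], "xyz": [-0.041, 0.041, 0.042], "grip": 40},
    {"rot": [0, 0, 0], "xyz": [-0.041, 0.041, 0.042], "grip": 40},
    {"rot": [0, 0, 0], "xyz": [-0.041, 0.041, 0.042], "grip": 40}
  ]
}}

```text
clock: 15.0
tool_pos: [0.5545, -0.2844, 0.2016]
eef_rot: [0.956, 0.293, 0.0, -0.001]
contact_force: [-0.3, 0.4, -0.2]
opening: 0.845
finger_force: 0.0
```

```bash
cat >foam.py <<'E'
from h import *
s=r.get_state();im=r.snapshot('wrist');cv2.imwrite('pics/f1.png',im[:,:,::-1]);W=cam('wrist',s)
m=mask(im,(15,15,130),(40,130,255));n,l,st,ce=cv2.connectedComponentsWithStats(m)
i=[j for j in range(1,n) if st[j,4]>800 and st[j,1]+st[j,3]<380];print([(ce[j].round(1),st[j].tolist()) for j in i])
cs=cv2.findContours((np.isin(l,i)*255).astype('uint8'),0,2)[0];box=cv2.minAreaRect(np.vstack(cs));print(box)
q=plane(W,cv2.boxPoints(box),.04);print(q.mean(0).round(4),[np.linalg.norm(q[a]-q[a-1]).round(4) for a in(0,1)],[(np.arctan2(*(q[a]-q[a-1])[[1,0]])).round(3) for a in(0,1)])
print(s['tool_pos'],s['qd'].round(2))
E
python3 foam.py
```

```text
[(array([320.9, 217.7]), [295, 150, 51, 138, 6337])]
((320.0089416503906, 218.54693603515625), (137.29412841796875, 49.06658172607422), 89.51030731201172)
[ 0.5566 -0.2839  0.04  ] [np.float64(0.1102), np.float64(0.0366)] [np.float64(0.587), np.float64(-0.968)]
[ 0.5544882  -0.28435397  0.20161562] [-0.02 -0.03 -0.02 -0.01  0.    0.    0.  ]
```

View pics/f1.png

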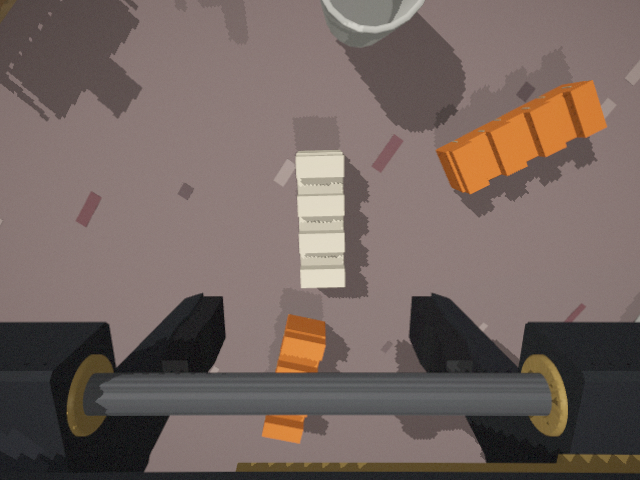

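The foam is centred at (320,218), aligned with the tool, and measures 110 × 37 mm at z = 40 mm, so its height checks out. The orange end at (305,325) is clear.

```bash
python3 - <<'E'
from h import *
rel((.5691,-.2756,.026),.590)
E
```

```text
15.05 F [ 0.1 -0.4 -0.2] xyz [0.016, 0.001, 0.1765] rot [-0.001, -0.002, 0.005]
```

Call:
{"name": "carry_out", "arguments": {
  "plan": [
    {"rot": [0, 0, 0.005], "xyz": [0.016, 0.001, 0.03], "grip": 60},
    {"rot": [0, 0, 0.005], "xyz": [0.016, 0.001, 0.065], "grip": 60},
    {"rot": [0, 0, 0.005], "xyz": [0.016, 0.001, 0.1], "grip": 60},
    {"rot": [0, 0, 0.005], "xyz": [0.016, 0.001, 0.135], "grip": 60},
    {"rot": [0, 0, 0.005], "xyz": [0.016, 0.001, 0.16], "grip": 60},
    {"rot": [0, 0, 0.005], "xyz": [0.016, 0.001, 0.174], "grip": 60},
    {"rot": [0, 0, 0.005], "xyz": [0.016, 0.001, 0.176], "grip": 60},
    {"rot": [0, 0, 0.005], "xyz": [0.016, 0.001, 0.176], "grip": 60}
  ],
  "squeeze": 15
}}

```text
clock: 15.72
tool_pos: [0.5684, -0.2779, 0.0267]
eef_rot: [0.957, 0.29, 0.001, -0.0]
contact_force: [0.5, 0.7, 0.9]
opening: 0.764
finger_force: 0.0
```

```bash
python3 - <<'E'
from h import *
rel((.5691,-.2756,.026),.590)
E
```

```text
15.72 F [0.5 0.7 0.9] xyz [0.0019, -0.0015, 0.0007] rot [0.0, -0.001, -0.002]
```

Call:
{"name": "carry_out", "arguments": {
  "plan": [
    {"rot": [0, 0, 0], "xyz": [0.001, -0.001, 0], "grip": 255},
    {"rot": [0, 0, 0], "xyz": [0.001, -0.001, 0], "grip": 255},
    {"rot": [0, 0, 0], "xyz": [0.001, -0.001, 0], "grip": 255},
    {"rot": [0, 0, 0], "xyz": [0.001, -0.001, 0], "grip": 255},
    {"rot": [0, 0, 0], "xyz": [0.001, -0.001, 0], "grip": 255},
    {"rot": [0, 0, 0], "xyz": [0.001, -0.001, 0], "grip": 255},
    {"rot": [0, 0, 0], "xyz": [0.001, -0.001, 0], "grip": 255},
    {"rot": [0, 0, 0], "xyz": [0.001, -0.001, 0], "grip": 255}
  ],
  "squeeze": 15
}}

```text
clock: 16.38
tool_pos: [0.568, -0.2781, 0.0271]
eef_rot: [0.957, 0.289, 0.0, 0.0]
contact_force: [-1.3, 0.3, 5.1]
opening: 0.408
finger_force: 15.0
```

```bash
python3 - <<'E'
from h import *
s=r.get_state();print(s['opening'],s['finger_force'])
rel((.5691,-.2756,.22),.590)
E
```

```text
0.40792852364715704 15.000468492507935
16.38 F [-1.3  0.3  5.1] xyz [0.0024, -0.0012, -0.1929] rot [0.001, -0.0, -0.004]
```

Call:
{"name": "carry_out", "arguments": {
  "plan": [
    {"rot": [0, 0, 0], "xyz": [0, 0, -0.01], "grip": 255},
    {"rot": [0, 0, 0], "xyz": [0, 0, -0.03], "grip": 255},
    {"rot": [0, 0, 0], "xyz": [0, 0, -0.055], "grip": 255},
    {"rot": [0, 0, 0], "xyz": [0, 0, -0.085], "grip": 255},
    {"rot": [0, 0, 0], "xyz": [0, 0, -0.115], "grip": 255},
    {"rot": [0, 0, 0], "xyz": [0, 0, -0.14], "grip": 255},
    {"rot": [0, 0, 0], "xyz": [0, 0, -0.15], "grip": 255},
    {"rot": [0, 0, 0], "xyz": [0, 0, -0.15], "grip": 255}
  ]
}}

```text
clock: 17.05
tool_pos: [0.569, -0.2783, 0.179]
eef_rot: [0.957, 0.289, 0.002, 0.002]
contact_force: [0.2, -0.7, -0.6]
opening: 0.406
finger_force: 15.0
```

```bash
sed -i 's/f1.png/f2.png/' foam.py; python3 - <<'E'
from h import *
rel(tray(0,.015,.185),YAW+np.pi/2);s=r.get_state();print(s['opening'],s['tool_pos'])
im=r.snapshot('wrist');cv2.imwrite('pics/f2.png',im[:,:,::-1])
E
```

```text
17.05 F [ 0.2 -0.7 -0.6] xyz [0.2146, -0.2946, -0.0066] rot [0.005, -0.001, -0.778]
0.40573455570975275 [ 0.56903048 -0.27827774  0.17902638]
```

View pics/f2.png

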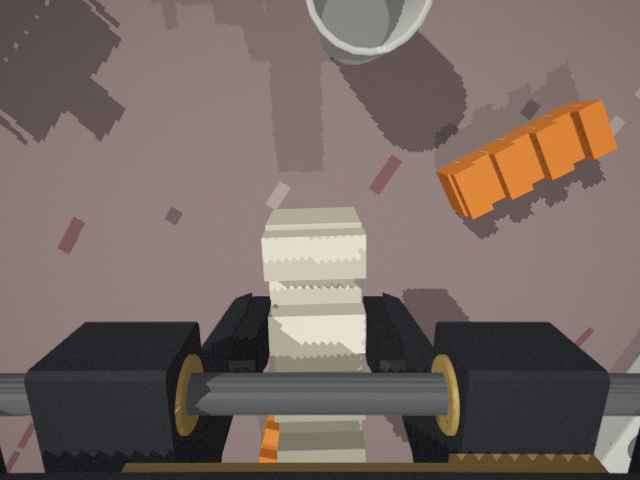

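The foam hangs level and aligned between the pads (end merlon at (315,250)). Now over to the tray.

Call:
{"name": "carry_out", "arguments": {
  "plan": [
    {"rot": [0, 0, -0.06], "xyz": [0.012, -0.018, -0.003], "grip": 255},
    {"rot": [0, 0, -0.13], "xyz": [0.03, -0.04, -0.007], "grip": 255},
    {"rot": [0, 0, -0.2], "xyz": [0.048, -0.065, -0.007], "grip": 255},
    {"rot": [0, 0, -0.28], "xyz": [0.066, -0.09, -0.007], "grip": 255},
    {"rot": [0, 0, -0.36], "xyz": [0.084, -0.115, -0.007], "grip": 255},
    {"rot": [0, 0, -0.44], "xyz": [0.102, -0.14, -0.007], "grip": 255},
    {"rot": [0, 0, -0.52], "xyz": [0.12, -0.165, -0.007], "grip": 255},
    {"rot": [0, 0, -0.6], "xyz": [0.138, -0.19, -0.007], "grip": 255}
  ]
}}

```text
clock: 17.77
tool_pos: [0.5758, -0.0418, 0.181]
eef_rot: [0.828, 0.561, -0.002, -0.001]
contact_force: [-0.0, 0.1, -1.1]
opening: 0.41
finger_force: 15.0
```

```bash
python3 - <<'E'
from h import *
rel(tray(0,.014,.185),YAW+np.pi/2)
E
```

```text
17.77 F [-0.   0.1 -1.1] xyz [0.121, -0.0387, -0.0041] rot [-0.004, 0.001, -0.174]
```

Call:
{"name": "carry_out", "arguments": {
  "plan": [
    {"rot": [0, 0, -0.06], "xyz": [0.03, -0.01, -0.002], "grip": 255},
    {"rot": [0, 0, -0.12], "xyz": [0.06, -0.02, -0.002], "grip": 255},
    {"rot": [0, 0, -0.174], "xyz": [0.085, -0.028, -0.002], "grip": 255},
    {"rot": [0, 0, -0.174], "xyz": [0.105, -0.034, -0.002], "grip": 255},
    {"rot": [0, 0, -0.174], "xyz": [0.115, -0.038, -0.002], "grip": 255},
    {"rot": [0, 0, -0.174], "xyz": [0.117, -0.0385, -0.002], "grip": 255},
    {"rot": [0, 0, -0.174], "xyz": [0.117, -0.0385, -0.002], "grip": 255},
    {"rot": [0, 0, -0.174], "xyz": [0.117, -0.0385, -0.002], "grip": 255}
  ]
}}

```text
clock: 18.43
tool_pos: [0.5853, 0.0774, 0.1843]
eef_rot: [0.778, 0.628, -0.001, 0.0]
contact_force: [0.5, 0.4, -0.7]
opening: 0.41
finger_force: 15.0
```

```bash
python3 - <<'E'
from h import *
rel(tray(0,.014,.053),YAW+np.pi/2)
E
```

```text
18.43 F [ 0.5  0.4 -0.7] xyz [0.0076, -0.0019, 0.1313] rot [-0.001, 0.003, -0.006]
```

Call:
{"name": "carry_out", "arguments": {
  "plan": [
    {"rot": [0, 0, -0.005], "xyz": [0.005, -0.002, 0.02], "grip": 255},
    {"rot": [0, 0, -0.005], "xyz": [0.007, -0.002, 0.045], "grip": 255},
    {"rot": [0, 0, -0.005], "xyz": [0.007, -0.002, 0.07], "grip": 255},
    {"rot": [0, 0, -0.005], "xyz": [0.007, -0.002, 0.095], "grip": 255},
    {"rot": [0, 0, -0.005], "xyz": [0.007, -0.002, 0.115], "grip": 255},
    {"rot": [0, 0, -0.005], "xyz": [0.007, -0.002, 0.127], "grip": 255},
    {"rot": [0, 0, -0.005], "xyz": [0.007, -0.002, 0.13], "grip": 255},
    {"rot": [0, 0, -0.005], "xyz": [0.007, -0.002, 0.13], "grip": 255}
  ]
}}

```text
clock: 19.1
tool_pos: [0.5851, 0.0857, 0.0548]
eef_rot: [0.777, 0.63, -0.001, 0.0]
contact_force: [-0.1, 0.5, -0.4]
opening: 0.406
finger_force: 15.0
```

```bash
python3 - <<'E'
from h import *
rel(tray(0,.014,.0465),YAW+np.pi/2);print(r.get_state()['tool_pos'])
E
```

```text
19.1 F [-0.1  0.5 -0.4] xyz [-0.0008, -0.0, 0.0083] rot [-0.001, 0.001, -0.0]
[0.58506801 0.08573211 0.0547716 ]
```

Call:
{"name": "carry_out", "arguments": {
  "plan": [
    {"rot": [0, 0, 0], "xyz": [-0.001, 0, 0.002], "grip": 255},
    {"rot": [0, 0, 0], "xyz": [-0.001, 0, 0.004], "grip": 255},
    {"rot": [0, 0, 0], "xyz": [-0.001, 0, 0.006], "grip": 255},
    {"rot": [0, 0, 0], "xyz": [-0.001, 0, 0.006], "grip": 255},
    {"rot": [0, 0, 0], "xyz": [-0.001, 0, 0.006], "grip": 255}
  ]
}}

```text
clock: 19.52
tool_pos: [0.5853, 0.0861, 0.0497]
eef_rot: [0.776, 0.631, 0.0, 0.0]
contact_force: [0.5, 0.9, -1.2]
opening: 0.411
finger_force: 15.0
```

Call:
{"name": "carry_out", "arguments": {
  "plan": [
    {"rot": [0, 0, 0], "xyz": [0, 0, 0.001], "grip": 255},
    {"rot": [0, 0, 0], "xyz": [0, 0, 0.002], "grip": 255},
    {"rot": [0, 0, 0], "xyz": [0, 0, 0.002], "grip": 255},
    {"rot": [0, 0, 0], "xyz": [0, 0, 0.002], "grip": 255}
  ]
}}

```text
clock: 19.85
tool_pos: [0.585, 0.086, 0.0472]
eef_rot: [0.776, 0.631, -0.0, 0.0]
contact_force: [-1.0, 0.6, -0.5]
opening: 0.405
finger_force: 15.0
```

Call:
{"name": "carry_out", "arguments": {
  "plan": [
    {"rot": [0, 0, 0], "xyz": [0, 0, 0.001], "grip": 255},
    {"rot": [0, 0, 0], "xyz": [0, 0, 0.0015], "grip": 255},
    {"rot": [0, 0, 0], "xyz": [0, 0, 0.0015], "grip": 255},
    {"rot": [0, 0, 0], "xyz": [0, 0, 0.0015], "grip": 255}
  ]
}}

```text
clock: 20.18
tool_pos: [0.5851, 0.0861, 0.0471]
eef_rot: [0.776, 0.631, 0.0, 0.0]
contact_force: [-2.9, -1.5, 10.3]
opening: 0.41
finger_force: 15.0
```

Call:
{"name": "carry_out", "arguments": {
  "plan": [
    {"rot": [0, 0, 0], "xyz": [0, 0, -0.0005], "grip": 115},
    {"rot": [0, 0, 0], "xyz": [0, 0, -0.0005], "grip": 115},
    {"rot": [0, 0, 0], "xyz": [0, 0, -0.0005], "grip": 115},
    {"rot": [0, 0, 0], "xyz": [0, 0, -0.0005], "grip": 115}
  ]
}}

```text
clock: 20.52
tool_pos: [0.5851, 0.086, 0.0461]
eef_rot: [0.776, 0.631, -0.0, 0.0]
contact_force: [0.3, 0.1, 0.4]
opening: 0.55
finger_force: 0.0
```

Call:
{"name": "carry_out", "arguments": {
  "plan": [
    {"rot": [0, 0, 0], "xyz": [0, 0, -0.005], "grip": 115},
    {"rot": [0, 0, 0], "xyz": [0, 0, -0.015], "grip": 115},
    {"rot": [0, 0, 0], "xyz": [0, 0, -0.03], "grip": 115},
    {"rot": [0, 0, 0], "xyz": [0, 0, -0.055], "grip": 115},
    {"rot": [0, 0, 0], "xyz": [0, 0, -0.085], "grip": 115},
    {"rot": [0, 0, 0], "xyz": [0, 0, -0.12], "grip": 115},
    {"rot": [0, 0, 0], "xyz": [0, 0, -0.16], "grip": 115},
    {"rot": [0, 0, 0], "xyz": [0, 0, -0.2], "grip": 115}
  ]
}}

```text
clock: 21.18
tool_pos: [0.5843, 0.086, 0.2487]
eef_rot: [0.776, 0.631, -0.0, -0.0]
contact_force: [1.4, -0.3, -0.6]
opening: 0.549
finger_force: 0.0
```

Call:
{"name": "carry_out", "arguments": {
  "plan": [
    {"rot": [0, 0, 0], "xyz": [0, 0, 0], "grip": 115},
    {"rot": [0, 0, 0], "xyz": [0, 0, 0], "grip": 115},
    {"rot": [0, 0, 0], "xyz": [0, 0, 0], "grip": 115}
  ]
}}

```text
clock: 21.43
tool_pos: [0.5846, 0.0857, 0.2464]
eef_rot: [0.776, 0.631, -0.0, 0.0]
contact_force: [0.7, 0.1, -0.0]
opening: 0.546
finger_force: 0.0
```

```bash
sed -i 's/f2.png/f3.png/;s/,\.04)/,.06)/' foam.py; python3 - <<'E'
exec(open('foam.py').read())
print('tray',totray(q.mean(0)[None]),'yaw want',YAW+np.pi/2)
for b in blobs(mask(im,*TEAL),60)[0]: print(b, totray(plane(W,b[0],.087)).round(4))
for n in('scene','side'):
    j=r.snapshot(n);S=cam(n);print(n)
    for k,P in(('front',tray(-.057,0,.087)),('left',tray(0,.082,.087)),('right',tray(0,-.082,.087))): print(k,proj(S,P).round(1))
    for b in blobs(mask(j,*TEAL),40)[0]: print(b)
E
```

```text
[(array([320.3, 237. ]), [249, 131, 138, 199, 19035]), (array([388. , 214.3]), [382, 136, 13, 160, 823])]
((321.5, 230.0), (198.0, 145.0), 90.0)
[0.5849 0.0681 0.06  ] [np.float64(0.1753), np.float64(0.1152)] [np.float64(1.317), np.float64(-0.206)]
[0.58458719 0.08566301 0.24643792] [-0.    0.03  0.01  0.02  0.   -0.   -0.  ]
tray [[ 0.00343282 -0.00243257  0.06      ]] yaw want 1.3637963267948965
(array([318.9, 136. ]), [296, 133, 46, 7, 315]) [[0.0008 0.0821 0.087 ]]
(array([243.5, 243. ]), [236, 219, 16, 50, 581]) [[-0.0586  0.0003  0.087 ]]
(array([319.3, 338.7]), [300, 326, 40, 26, 968]) [[ 0.0016 -0.0846  0.087 ]]
scene
front [[362.3 240. ]]
left [[383.2 272.4]]
right [[321.2 244.1]]
(array([364.1, 240. ]), [361, 235, 7, 10, 49])
(array([319. , 243.4]), [316, 236, 7, 16, 65])
(array([339.4, 285.9]), [321, 277, 37, 19, 99])
(array([ 65.2, 292.9]), [53, 282, 25, 23, 447])
(array([469.9, 416.1]), [438, 379, 68, 76, 2123])
side
front [[312.9 253.2]]
left [[266.9 257.3]]
right [[322.6 231.1]]
(array([341.5, 139.6]), [332, 137, 19, 6, 89])
(array([323.4, 229.7]), [319, 221, 10, 18, 134])
(array([313.5, 253. ]), [308, 244, 12, 18, 90])
(array([267.5, 256. ]), [263, 247, 10, 19, 133])
(array([101.7, 306.5]), [73, 282, 57, 51, 1425])
```

Walls unmoved. One quick foam check by its lower saturation.

```bash
python3 - <<'E'
from h import *
s=r.get_state();im=r.snapshot('wrist');W=cam('wrist',s)
m=mask(im,(10,10,90),(45,85,255));n,l,st,ce=cv2.connectedComponentsWithStats(m)
for j in range(1,n):
    if st[j,4]>300 and 230<ce[j][0]<400 and 120<ce[j][1]<330:
        box=cv2.minAreaRect(np.argwhere(l==j)[:,::-1].astype(np.float32));q=plane(W,cv2.boxPoints(box),.06)
        print(ce[j].round(1),st[j].tolist(),totray(q.mean(0)[None]).round(4),[np.linalg.norm(q[a]-q[a-1]).round(4) for a in(0,1)],box[2])
E
```

```text
[318.8 226.7] [295, 163, 47, 130, 5519] [[-0.0005  0.0035  0.06  ]] [np.float64(0.1127), np.float64(0.0365)] 89.157470703125
```

The foam lies at the tray's middle, lengthwise, with its top at 60 mm. I'm handing in.

```bash
python3 -c "
from plant import r
print(r.finish_job())"
```

```text
the job is handed in; nothing more can be done
None
```

The job is handed in, though no verdict came back: my last camera checks showed all three walls upright within a few millimetres at the tabs, and the foam set down lengthwise about 4 mm from the tray's middle; the arm never went near the cup, stand or rasp.

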